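Uncouple the cart tongue and hold it up

ROBOT

A 6-joint arm with a two-finger parallel gripper is mounted at the origin on the work surface. World frame = base frame: x ahead of the robot, y to its left, z up, the work surface at z = 0. Lengths are in m, angles in degrees, forces in N, time in s.
With the tool pointing down it reaches from about 0.375 to 0.9 m from the base axis. Payload 3.1 kg.
Tool frame: the origin (TCP) lies midway between the tips of the shut fingers; the grasp point (between the pads) lies bot.hold_point_z behind it (bot.hold_point_z is the distance from the TCP to the grasp point, in m); z points along the fingers, y is the direction in which the jaws open and shut (so a half turn about z gives the same grasp; the last joint's range is limited). The gripper opens to 87 mm and grips with 3 to 60 N. Pads are 19 mm wide; open, the fingers measure 117 mm over their backs; the gripper's body (75 mm by 190 mm) begins 51 mm behind the grasp point.
Start: joints at [-81.331, 30.224, 82.088, -0, 67.689, -10.227], TCP at [0.202, -0.591, 0.223] pointing down, gripper open.
Joint ranges: [-176.69, 176.69], [-43.24, 126.21], [12.49, 139.97], [-82, 262], [0, 151.66], [-163.58, 163.58]. Speed limits (degrees/s): [159.86, 159.86, 180, 180, 180, 180].

INTERFACE

Orientations are given as a 3x3 rotation matrix whose columns are the frame's x, y, z axes.
In Python, from rig import bot, vision, order gives the robot as it stands. The module is installed in compiled form; this text tells all that it offers.
- The arm moves only by the tool move_arm, never from a script. Its argument "moves" is a list of rows, each an object of numbers: "hand": the finger opening in mm, from 0 to 87; "x", "y", "z": the shift along the tool's x, y, z in units of 25 mm (1.0 is 25 mm); "wx", "wy", "wz": the turn, a rotation vector about the tool's x, y, z in degrees. In form: [{"hand": .., "x": .., "y": .., "z": .., "wx": .., "wy": .., "wz": ..}, ...]. A call has 1 to 20 rows; each row shifts and turns the commanded pose from where the row before left it, along the tool's axes as they then stand; what a row does not reach is not made up. A row lasts 1/10 s, in which the tool goes at most 50 mm and 8.59 degrees, less where a joint would pass 70% of its speed; a pose out of reach is approached as far as the arm can. A call is refused whole if a number of a shift passes 1 or a number of a turn 8.59, either way. A call with a gripper value outside its range is refused whole. The fingers move at their own pace and stop on an object; the grip force is fixed at half the most. Time passes only in rows, so rows that do not move let the fingers close. It gives the time, the measured TCP pose, the force and the opening at its end, in the units of the state.
- bot.read_state(): the state, without advancing time (a new reading comes with each control period).
- vision.capture(name): name is "scene" or "top"; returns a dict with "image" (480x640x3 uint8, red, green, blue), "z_map" (480x640 float32, m along the optical axis (not along the pixel's ray), 0 where there is no reading), "fx", "fy", "cx", "cy" (pixels), "pose" (4x4, takes a point from camera to world coordinates). Camera axes: x right, y down, z forward; pixel columns grow to the right and rows downward; lengths in m; the calibration is good to about 2 mm. A picture is of the moment at which its call begins.
- order.hand_in(): hands the job in, once; it reports no verdict.
The state is a dict: "time_s": time; "joint_positions": joint angles; "qvel": joint speeds; "tau": joint torques, N m; "position": TCP position; "tcp_rot": TCP orientation; "force": force on the tool from outside, world axes, zero at the start; "moment": the same for the moment, N m; "opening": opening from 0.0 (shut) to 1.0 (fully open).
Only numpy, scipy, OpenCV 4.12 (cv2) and the standard library are available. Lean on these libraries where they do the work, as an engineer would, in place of code of your own. Each camera call takes 0.05 s, during which the arm holds its last target.

TASK

Uncouple the cart's tongue from the ball of the hitch fixture. First draw the lock pin up out of its sleeve, stand it tip down in the metal cup and let go of it; then pull the latch tab sideways, away from the coupler, against its spring, lift the tongue off the ball and finish while still holding it, with the coupler about 7 cm above its seat. Keep the cup upright and leave the tape roll, can and wrench where they are.

Things in the scene. Friction and masses are not known exactly. Their poses are not given: they have to be found in the camera images.
- fixture: Steel base plate 350 x 130 x 12 mm, fixed to the bench, with a 50 mm hitch ball on a post at one end and a hinge bracket at the other. Origin on the bench straight under the ball; x runs from the ball along the tongue to the hinge, y to the side of the latch tab, z up. Plate spans x -60 to 290, y -65 to 65 mm. Ball centre z 85, top z 110 mm.
- hinge (a point): Middle of the tongue's hinge axis, at fixture x 220, y 0, z 85 mm. The axis is parallel to fixture y. The coupler end swings up about the fixture's +y axis, from 0 (seated) to 0.6 rad, and falls back if let go.
- tongue: Grey 40 mm square tube ending in a dark steel coupler box (82 x 72 mm in plan, top at z 121 mm when seated) that covers the ball. 0.45 to 0.65 kg, plus 0.1 kg for the latch on it. Origin on the hinge axis, axes as the fixture's when seated. It can only turn on its hinge. With the latch closed a blade catches under the ball and the tongue lifts only about 2 mm.
- coupler (a point): Centre of the coupler's socket; coincides with the ball centre (85 mm above the bench) when seated, 220 mm from the hinge axis. Its height tells how far the tongue is raised.
- sleeve (a point): Centre of the upper mouth of the lock pin's upright sleeve: a 30 x 30 mm block on the coupler's +y side, at fixture x 0, y 62 mm, from z 70 to 105 mm, with a 12 mm bore. The pin passes through it and through a hole in the latch bar below it.
- latch (a joint): Latch slide in m along the tongue's +y (away from the coupler): 0 closed, 0.026 fully pulled. Spring 4 N closed, plus 0.2 N per mm (9 N fully pulled); it closes by itself. The blade is clear of the ball above 0.013 and must stay so until the coupler has risen about 55 mm. With the pin in place the latch moves barely 2 mm.
- latch_tab (a point): Grip point of the latch tab, an upright steel plate 10 mm thick (along fixture y), 30 mm wide (along x), z 60 to 135 mm. The point is on its mid-plane, 20 mm below its top: fixture x 0, y 110, z 115 mm when closed; moves with the latch. Free gap to the coupler 69 mm, to the sleeve block 28 mm. Pinched across its thickness from above it both pulls the latch and lifts the tongue.
- pin: Loose steel lock pin, 120 mm long, about 80 g, upright in the sleeve. Shank 10 mm diameter; a 20 mm collar, 60 to 65 mm above the tip, rests on the sleeve; black grip knob 22 mm diameter, 85 to 120 mm above the tip. Origin at the tip, z towards the knob. At the start the tip is 45 mm and the knob's top 165 mm above the bench; it must rise 60 mm to leave the sleeve.
- pin_knob (a point): Middle of the pin's grip knob, on its axis, 102.5 mm above the tip.
- pin_tip (a point): Lower end of the pin.
- cup: Loose open aluminium cup, 74 mm outside diameter, 80 mm tall, wall 3 mm, floor 6 mm thick, 0.45 kg, empty. Origin at the centre of its underside.
- cup_floor (a point): Centre of the cup's inner floor, 6 mm above the bench.
- tape: Bystander: grey roll of tape lying flat, 104 mm diameter, 48 mm tall.
- can: Bystander: small closed can, 66 mm diameter, 90 mm tall.
- wrench: Bystander: steel wrench lying flat, 180 mm long.
Not all that is in view belongs to the job. Of the things that look like the pin, the smaller one is meant. Leave any orange look-alike of the cup alone.

How it is judged (in metres and radians):
On the way, in this order (a step that is already met when the one before it is completed fails the run):
1. the lock pin stands in the cup, tip at the bottom, let go (horizontal distance between pin_tip and cup_floor below 0.036 m and height (world z) of pin_tip below 0.03 m and contact force between the fingers and pin below 0.1 N and linear speed of pin below 0.05 m/s and angle between cup's own z axis and vertical below 0.15 rad), for 0.2 s.
2. the latch is pulled clear of the ball while the tongue is still seated (value of joint latch above 0.013 m and height (world z) of coupler below 0.092 m), for 0.1 s.
At the end, for the whole second after the job is handed in: The tongue is held still by the fingers with the coupler 50 to 95 mm above its seat (coupler point 135 to 180 mm above the bench); the pin stands in the upright cup with its tip at the bottom (within 30 mm of the bench), released and not touching the tongue (height (world z) of coupler between 0.135 and 0.18 m and contact force between the fingers and tongue above 1 N and angular speed of tongue below 0.1 rad/s and horizontal distance between pin_tip and cup_floor below 0.036 m and height (world z) of pin_tip below 0.03 m and contact force between the arm and cup below 0.1 N and contact force between the fingers and pin below 0.1 N and contact force between pin and tongue below 0.1 N and angle between cup's own z axis and vertical below 0.15 rad); the arm keeps its last pose, push and grip.
It fails at once if the tape roll, can or wrench is moved more than 25 mm (distance of any of tape, can, wrench from where it was at the start of the episode above 0.025 m).
It fails at once if the cup is tipped over (angle between cup's own z axis and vertical above 0.6 rad).
It also fails if it takes over 61 s, if anything falls off the work surface, if the arm or the gripper's body presses on something with over 40 N, if the wrist force passes 120 N, or if a joint passes its speed limit or range.

## Working session

There is one attempt and no reset: what is moved stays moved. The work goes in short steps, Python scripts to look and compute and a tool call to move; the robot and the scene stay as the last step left them, time stands still between calls to the robot, and variables do not carry over. Pictures are saved under pics/ and viewed, and the job is handed in when it is done.

Besides the shell and the picture viewer there is one more tool, called after "Request:" by a JSON object that holds its "api" and its "payload", one argument or row to a line. move_arm: Moves the arm, as the interface text tells. Its arguments: {"type":"object","properties":{"moves":{"type":"array"}},"required":["moves"]}

```bash
mkdir -p pics; python3 - <<'E'
from rig import bot,vision
import cv2,numpy as np
print(bot.read_state(), bot.hold_point_z)
for n in("scene","top"):
    c=vision.capture(n); cv2.imwrite(f"pics/{n}0.png",c["image"][:,:,::-1]); np.savez(f"{n}0.npz",**c)
    print(n,c["fx"],c["fy"],c["cx"],c["cy"],c["pose"].round(4).tolist())
E
```

```text
{'time_s': 0.0, 'joint_positions': array([-8.13319216e+01,  3.02798010e+01,  8.21580832e+01, -1.22999643e-03,
        6.76899282e+01, -1.02269151e+01]), 'qvel': array([-0.11297957, -0.02779654,  0.04325364, -0.00619941,  0.03534717,
        0.08288247]), 'tau': array([ 3.61968969e-04, -4.40044963e+01, -1.76591206e+01,  6.35488098e-02,
        5.83729148e-02, -1.52021312e-04]), 'position': array([ 0.20230704, -0.59055347,  0.22155328]), 'tcp_rot': array([[ 9.46111080e-01,  3.23842088e-01, -3.55829569e-04],
       [ 3.23842064e-01, -9.46108592e-01,  2.20227347e-03],
       [ 3.76535426e-04, -2.19882792e-03, -9.99997512e-01]]), 'force': array([-0.31168883,  0.39462858, -0.26788334]), 'moment': array([ 0.01839055, -0.01704033, -0.02057186]), 'opening': 1.004133037329511} 0.0187
scene 590.6127584929691 590.6127584929691 321.3506646558854 231.69547365051193 [[-0.1766, 0.5537, -0.8138, 1.611], [0.9843, 0.1032, -0.1434, 0.1845], [0.0046, -0.8263, -0.5632, 0.8227], [0.0, 0.0, 0.0, 1.0]]
top 489.4642849903111 489.4642849903111 318.51239857651876 243.1926048023816 [[0.0219, -0.9895, 0.1431, 0.3985], [-0.9996, -0.024, -0.013, 0.0344], [0.0163, -0.1428, -0.9896, 1.4112], [0.0, 0.0, 0.0, 1.0]]
```

View pics/scene0.png

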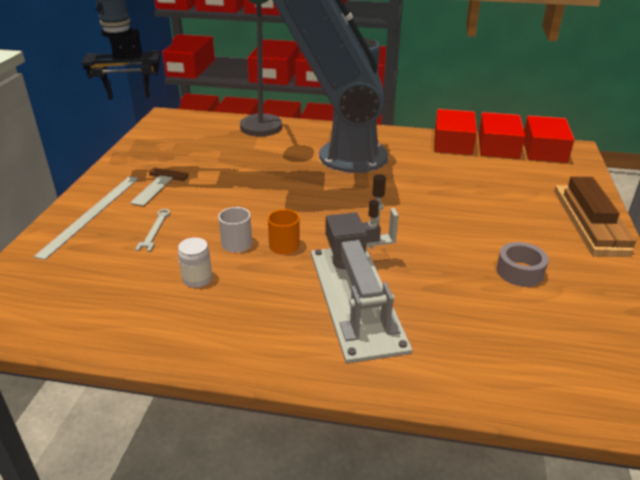

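View pics/top0.png

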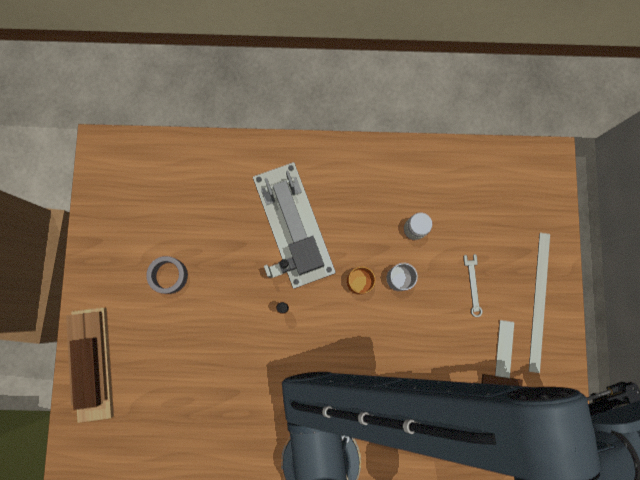

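The scene view shows the fixture around (360,290), the latch tab at (394,225), the silver cup at (236,230) and the orange cup at (284,232). Two things look like the pin: the one in the sleeve at scene (374,208), top (285,264), and a larger free-standing one at scene (379,186), top (282,308). The smaller one in the sleeve fits the description. I'll enlarge both views and measure.

```bash
cat > h.py <<'E'
import numpy as np,cv2
def load(n): return dict(np.load(n+".npz"))
def ray(c,u,v):
    d=np.array([(u-c["cx"])/c["fx"],(v-c["cy"])/c["fy"],1.]);P=c["pose"];return P[:3,3],P[:3,:3]@d
def onz(c,u,v,z):
    o,d=ray(c,u,v);return o+d*(z-o[2])/d[2]
def pts(c):
    v,u=np.mgrid[0:480,0:640];Z=c["z_map"]
    p=np.stack([(u-c["cx"])/c["fx"]*Z,(v-c["cy"])/c["fy"]*Z,Z],-1)
    return p@c["pose"][:3,:3].T+c["pose"][:3,3]
def proj(c,p):
    q=c["pose"][:3,:3].T@(np.asarray(p)-c["pose"][:3,3]);return c["fx"]*q[0]/q[2]+c["cx"],c["fy"]*q[1]/q[2]+c["cy"]
E
python3 - <<'E'
from h import *
t=load("top0");s=load("scene0")
a=cv2.resize(t["image"][150:330,230:430],(600,540),interpolation=cv2.INTER_CUBIC)
b=cv2.resize(s["image"][160:360,300:420],(360,600),interpolation=cv2.INTER_CUBIC)
cv2.imwrite("pics/cropt.png",a[:,:,::-1]);cv2.imwrite("pics/crops.png",b[:,:,::-1])
P=pts(t);img=t["image"].astype(int)
sat=img.max(2)-img.min(2)
m=((np.abs(P[...,2]-.012)<.006)&(sat<60)&(img.min(2)>110))
roi=np.zeros_like(m);roi[155:295,245:340]=1;m&=roi
print(m.sum())
q=P[m][:,:2].astype(np.float32);
# plate contour rectangle
print(cv2.minAreaRect(q))
# silver cup rim / tape etc: heights
for name,(u0,u1,v0,v1) in dict(silver=(385,422,258,296),orange=(343,380,262,298),tab=(260,276,262,282),knob=(276,292,256,272),big=(272,292,298,318),can=(402,436,208,244)).items():
    R=P[v0:v1,u0:u1].reshape(-1,3);h=R[:,2].max();k=R[R[:,2]>h-.012]
    print(name,h.round(4),k[:,:2].mean(0).round(4),(k[:,:2].min(0)+k[:,:2].max(0))/2,np.ptp(k[:,:2],axis=0).round(3),len(k))
E
```

```text
2599
((0.6566222310066223, 0.09090615808963776), (0.35132789611816406, 0.12922364473342896), 21.619583129882812)
silver 1.4112 [0.3985 0.0344] [0.39851093 0.03442206] [0. 0.] 9
orange 1.4112 [0.3985 0.0344] [0.39851093 0.03442206] [0. 0.] 8
tab 0.1395 [0.5079 0.1504] [0.50790702 0.15034912] [0.028 0.017] 42
knob 0.1705 [0.5255 0.1062] [0.52553442 0.10634198] [0.021 0.018] 58
big 1.4112 [0.3985 0.0344] [0.39851093 0.03442206] [0. 0.] 3
can 1.4112 [0.3985 0.0344] [0.39851093 0.03442206] [0. 0.] 8
```

View pics/cropt.png

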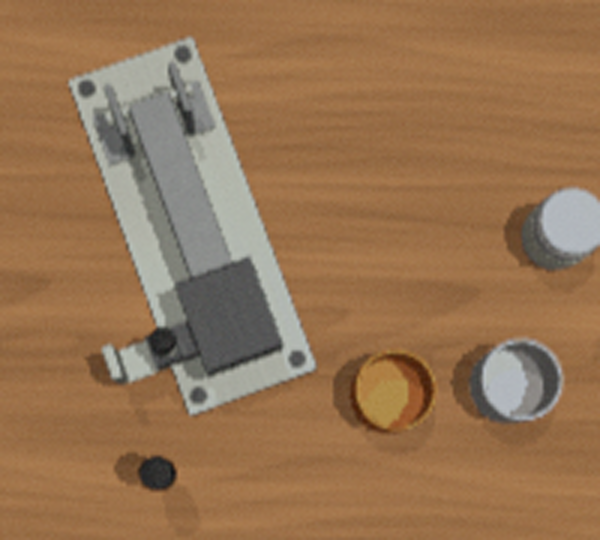

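View pics/crops.png

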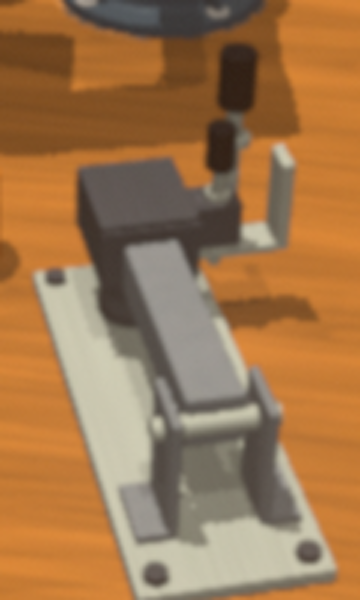

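The enlarged crops confirm it. The thinner, smaller-knobbed pin sits in the sleeve beside the coupler (top crop 163,340). The larger one stands on the bench (157,472). The plate rectangle comes out at 351 x 129 mm, which matches the given size. Next I'll measure the cup and the neighbours.

```bash
python3 - <<'E'
from h import *
t=load("top0");s=load("scene0");
for c,boxes in((t,dict(silver=(385,422,258,296),orange=(343,380,262,298),big=(272,292,298,318),can=(402,436,208,244))),(s,dict(big=(370,388,172,198),silver=(215,256,204,256)))):
  P=pts(c);ok=c["z_map"]>0
  for n,(u0,u1,v0,v1) in boxes.items():
    R=P[v0:v1,u0:u1][ok[v0:v1,u0:u1]];h=np.percentile(R[:,2],99.5);k=R[R[:,2]>h-.012]
    print(n,h.round(4),k[:,:2].mean(0).round(4),((k[:,:2].min(0)+k[:,:2].max(0))/2).round(4),np.ptp(k[:,:2],axis=0).round(3),len(k))
# cup rim circle by colour in the top view
img=t["image"].astype(int);m=((img.max(2)-img.min(2))<45)&(img.min(2)>60)
mm=np.zeros((480,640),np.uint8);mm[255:298,382:422]=m[255:298,382:422]*255
k=max(cv2.findContours(mm,0,1)[0],key=cv2.contourArea);e=cv2.fitEllipse(k);print(e,onz(t,*e[0],.08))
yaw=np.radians(21.62);X=np.array([np.cos(yaw),np.sin(yaw)]);Y=np.array([-X[1],X[0]])
ball=np.array([.6566,.0909])-.115*X
for n,x,y,z in(("ball",0,0,.085),("pin",0,.062,.165),("tab",0,.11,.135),("hinge",.22,0,.085)):
    w=np.r_[ball+x*X+y*Y,z];print(n,w.round(4),"top px",proj(t,w),"scene px",proj(s,w))
E
```

```text
silver 0.085 [ 0.5068 -0.2166] [ 0.5064 -0.2173] [0.072 0.075] 113
orange 0.0835 [ 0.4934 -0.1043] [ 0.4928 -0.1027] [0.071 0.074] 108
big 0.1697 [0.4124 0.1076] [0.4127 0.1078] [0.028 0.028] 109
can 0.0961 [ 0.6504 -0.2623] [ 0.6508 -0.2617] [0.062 0.06 ] 383
big 0.167 [0.4197 0.1082] [0.4163 0.1079] [0.032 0.028] 102
silver 0.0823 [ 0.5103 -0.2154] [ 0.5091 -0.2157] [0.079 0.073] 295
((401.7150573730469, 276.76361083984375), (27.107328414916992, 30.88173484802246), 71.33549499511719) [ 0.50398595 -0.2121581   0.08      ]
ball [0.5497 0.0485 0.085 ] top px (np.float64(306.60543448903064), np.float64(257.65706791000923)) scene px (np.float64(344.15177735123433), np.float64(235.28364827855447))
pin [0.5268 0.1062 0.165 ] top px (np.float64(283.58124464422133), np.float64(262.45356108017694)) scene px (np.float64(373.34702386823164), np.float64(201.36126463577097))
tab [0.5092 0.1508 0.135 ] top px (np.float64(266.87877673287136), np.float64(269.98930138875585)) scene px (np.float64(393.8383522844514), np.float64(210.93066686802035))
hinge [0.7542 0.1296 0.085 ] top px (np.float64(279.3446793300369), np.float64(183.94037053883002)) scene px (np.float64(370.79129817706416), np.float64(299.94943375381996))
```

Measured positions:
- Pin: (0.526, 0.106).
- Silver cup: (0.507, -0.2155).
- Tab: (0.509, 0.151).

All of them agree across the two views to 2–3 mm, and the heights check out. Now I'll move over the pin with the jaw along the fixture's y.

Request:
{"api": "move_arm", "payload": {
  "moves": [
    {"hand":45,"wz":-2.7},
    {"hand":45,"x":0.7,"y":-0.66},
    {"hand":45,"x":0.7,"y":-0.66},
    {"hand":45,"x":0.7,"y":-0.66},
    {"hand":45,"x":0.7,"y":-0.66},
    {"hand":45,"x":0.7,"y":-0.66},
    {"hand":45,"x":0.7,"y":-0.66},
    {"hand":45,"x":0.7,"y":-0.66},
    {"hand":45,"x":0.7,"y":-0.66},
    {"hand":45,"x":0.7,"y":-0.66},
    {"hand":45,"x":0.7,"y":-0.66},
    {"hand":45,"x":0.7,"y":-0.66},
    {"hand":45,"x":0.7,"y":-0.66},
    {"hand":45,"x":0.7,"y":-0.66},
    {"hand":45,"x":0.7,"y":-0.66},
    {"hand":45,"x":0.7,"y":-0.66},
    {"hand":45,"x":0.7,"y":-0.66},
    {"hand":45,"x":0.7,"y":-0.66},
    {"hand":45,"x":0.7,"y":-0.66},
    {"hand":45,"x":0.7,"y":-0.66}
  ]
}}

```text
schema error: expected keys hand, x, y, z, wx, wy, wz
```

Request:
{"api": "move_arm", "payload": {
  "moves": [
    {"hand":45,"x":0.7,"y":-0.66},
    {"hand":45,"x":0.7,"y":-0.66},
    {"hand":45,"x":0.7,"y":-0.66},
    {"hand":45,"x":0.7,"y":-0.66},
    {"hand":45,"x":0.7,"y":-0.66},
    {"hand":45,"x":0.7,"y":-0.66},
    {"hand":45,"x":0.7,"y":-0.66},
    {"hand":45,"x":0.7,"y":-0.66},
    {"hand":45,"x":0.7,"y":-0.66},
    {"hand":45,"x":0.7,"y":-0.66},
    {"hand":45,"x":0.7,"y":-0.66},
    {"hand":45,"x":0.7,"y":-0.66},
    {"hand":45},
    {"hand":45},
    {"hand":45}
  ]
}}

```text
schema error: expected keys hand, x, y, z, wx, wy, wz
```

All the keys are required in every row.

Request:
{"api": "move_arm", "payload": {
  "moves": [
    {"hand":45,"x":0,"y":0,"z":0,"wx":0,"wy":0,"wz":-2.7},
    {"hand":45,"x":0.7,"y":-0.66,"z":0,"wx":0,"wy":0,"wz":0},
    {"hand":45,"x":0.7,"y":-0.66,"z":0,"wx":0,"wy":0,"wz":0},
    {"hand":45,"x":0.7,"y":-0.66,"z":0,"wx":0,"wy":0,"wz":0},
    {"hand":45,"x":0.7,"y":-0.66,"z":0,"wx":0,"wy":0,"wz":0},
    {"hand":45,"x":0.7,"y":-0.66,"z":0,"wx":0,"wy":0,"wz":0},
    {"hand":45,"x":0.7,"y":-0.66,"z":0,"wx":0,"wy":0,"wz":0},
    {"hand":45,"x":0.7,"y":-0.66,"z":0,"wx":0,"wy":0,"wz":0},
    {"hand":45,"x":0.7,"y":-0.66,"z":0,"wx":0,"wy":0,"wz":0},
    {"hand":45,"x":0.7,"y":-0.66,"z":0,"wx":0,"wy":0,"wz":0},
    {"hand":45,"x":0.7,"y":-0.66,"z":0,"wx":0,"wy":0,"wz":0},
    {"hand":45,"x":0.7,"y":-0.66,"z":0,"wx":0,"wy":0,"wz":0},
    {"hand":45,"x":0.7,"y":-0.66,"z":0,"wx":0,"wy":0,"wz":0},
    {"hand":45,"x":0.7,"y":-0.66,"z":0,"wx":0,"wy":0,"wz":0},
    {"hand":45,"x":0.7,"y":-0.66,"z":0,"wx":0,"wy":0,"wz":0},
    {"hand":45,"x":0.7,"y":-0.66,"z":0,"wx":0,"wy":0,"wz":0},
    {"hand":45,"x":0.7,"y":-0.66,"z":0,"wx":0,"wy":0,"wz":0}
  ]
}}

```text
time_s: 1.8
position: [0.3657, -0.2416, 0.2223]
tcp_rot: [[0.93, 0.368, -0.0], [0.368, -0.93, 0.001], [-0.0, -0.001, -1.0]]
force: [0.3, 0.3, -0.2]
opening: 0.516
```

Request:
{"api": "move_arm", "payload": {
  "moves": [
    {"hand":45,"x":0.7,"y":-0.66,"z":0,"wx":0,"wy":0,"wz":0},
    {"hand":45,"x":0.7,"y":-0.66,"z":0,"wx":0,"wy":0,"wz":0},
    {"hand":45,"x":0.7,"y":-0.66,"z":0,"wx":0,"wy":0,"wz":0},
    {"hand":45,"x":0.7,"y":-0.66,"z":0,"wx":0,"wy":0,"wz":0},
    {"hand":45,"x":0.7,"y":-0.66,"z":0,"wx":0,"wy":0,"wz":0},
    {"hand":45,"x":0.7,"y":-0.66,"z":0,"wx":0,"wy":0,"wz":0},
    {"hand":45,"x":0.7,"y":-0.66,"z":0,"wx":0,"wy":0,"wz":0},
    {"hand":45,"x":0.7,"y":-0.66,"z":0,"wx":0,"wy":0,"wz":0},
    {"hand":45,"x":0.7,"y":-0.66,"z":0,"wx":0,"wy":0,"wz":0},
    {"hand":45,"x":0.7,"y":-0.66,"z":0,"wx":0,"wy":0,"wz":0},
    {"hand":45,"x":0.7,"y":-0.66,"z":0,"wx":0,"wy":0,"wz":0},
    {"hand":45,"x":0.7,"y":-0.66,"z":0,"wx":0,"wy":0,"wz":0},
    {"hand":45,"x":0.7,"y":-0.66,"z":0,"wx":0,"wy":0,"wz":0},
    {"hand":45,"x":0.7,"y":-0.66,"z":0,"wx":0,"wy":0,"wz":0},
    {"hand":45,"x":0.7,"y":-0.66,"z":0,"wx":0,"wy":0,"wz":0},
    {"hand":45,"x":0.7,"y":-0.66,"z":0,"wx":0,"wy":0,"wz":0},
    {"hand":45,"x":0,"y":0,"z":0,"wx":0,"wy":0,"wz":0},
    {"hand":45,"x":0,"y":0,"z":0,"wx":0,"wy":0,"wz":0},
    {"hand":45,"x":0,"y":0,"z":0,"wx":0,"wy":0,"wz":0},
    {"hand":45,"x":0,"y":0,"z":0,"wx":0,"wy":0,"wz":0}
  ]
}}

```text
time_s: 3.8
position: [0.5283, 0.1049, 0.2224]
tcp_rot: [[0.93, 0.367, -0.001], [0.367, -0.93, -0.0], [-0.001, -0.0, -1.0]]
force: [-0.1, 0.6, -0.2]
opening: 0.516
```

Request:
{"api": "move_arm", "payload": {
  "moves": [
    {"hand":45,"x":-0.07,"y":-0.07,"z":0,"wx":0,"wy":0,"wz":0},
    {"hand":45,"x":0,"y":0,"z":0.5,"wx":0,"wy":0,"wz":0},
    {"hand":45,"x":0,"y":0,"z":0.5,"wx":0,"wy":0,"wz":0},
    {"hand":45,"x":0,"y":0,"z":0.5,"wx":0,"wy":0,"wz":0},
    {"hand":45,"x":0,"y":0,"z":0.4,"wx":0,"wy":0,"wz":0},
    {"hand":45,"x":0,"y":0,"z":0.4,"wx":0,"wy":0,"wz":0},
    {"hand":45,"x":0,"y":0,"z":0.4,"wx":0,"wy":0,"wz":0},
    {"hand":45,"x":0,"y":0,"z":0.4,"wx":0,"wy":0,"wz":0},
    {"hand":45,"x":0,"y":0,"z":0.36,"wx":0,"wy":0,"wz":0},
    {"hand":45,"x":0,"y":0,"z":0,"wx":0,"wy":0,"wz":0},
    {"hand":45,"x":0,"y":0,"z":0,"wx":0,"wy":0,"wz":0},
    {"hand":45,"x":0,"y":0,"z":0,"wx":0,"wy":0,"wz":0}
  ]
}}

```text
time_s: 5.0
position: [0.5269, 0.1068, 0.1364]
tcp_rot: [[0.93, 0.368, 0.001], [0.368, -0.93, -0.0], [0.001, 0.0, -1.0]]
force: [0.4, -0.8, -0.6]
opening: 0.521
```

```bash
python3 - <<'E'
from rig import vision
import cv2,numpy as np
c=vision.capture("scene");b=cv2.resize(c["image"][120:270,290:440],(600,600),interpolation=cv2.INTER_CUBIC);cv2.imwrite("pics/s1.png",b[:,:,::-1])
E
```

```text
(no output)
```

View pics/s1.png

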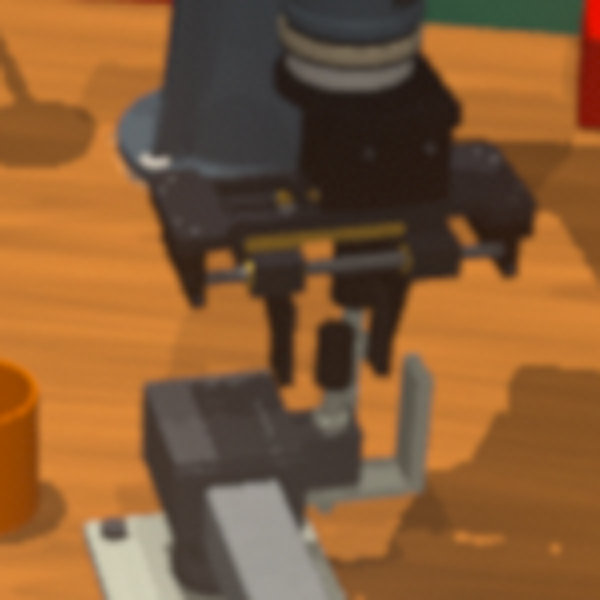

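The picture shows the knob at (335,355) between the fingers at (283,380) and (380,370), clear of the tab at (415,420). I'll close and draw the pin up.

Request:
{"api": "move_arm", "payload": {
  "moves": [
    {"hand":5,"x":0,"y":0,"z":0,"wx":0,"wy":0,"wz":0},
    {"hand":5,"x":0,"y":0,"z":0,"wx":0,"wy":0,"wz":0},
    {"hand":5,"x":0,"y":0,"z":0,"wx":0,"wy":0,"wz":0},
    {"hand":5,"x":0,"y":0,"z":0,"wx":0,"wy":0,"wz":0},
    {"hand":5,"x":0,"y":0,"z":0,"wx":0,"wy":0,"wz":0},
    {"hand":5,"x":0,"y":0,"z":0,"wx":0,"wy":0,"wz":0},
    {"hand":5,"x":0,"y":0,"z":0,"wx":0,"wy":0,"wz":0},
    {"hand":5,"x":0,"y":0,"z":0,"wx":0,"wy":0,"wz":0}
  ]
}}

```text
time_s: 5.85
position: [0.5266, 0.1068, 0.1361]
tcp_rot: [[0.93, 0.368, 0.0], [0.368, -0.93, 0.0], [0.0, 0.0, -1.0]]
force: [-0.3, 0.5, 1.1]
opening: 0.244
```

Request:
{"api": "move_arm", "payload": {
  "moves": [
    {"hand":5,"x":0,"y":0,"z":-0.2,"wx":0,"wy":0,"wz":0},
    {"hand":5,"x":0,"y":0,"z":-0.3,"wx":0,"wy":0,"wz":0},
    {"hand":5,"x":0,"y":0,"z":-0.3,"wx":0,"wy":0,"wz":0},
    {"hand":5,"x":0,"y":0,"z":-0.4,"wx":0,"wy":0,"wz":0},
    {"hand":5,"x":0,"y":0,"z":-0.4,"wx":0,"wy":0,"wz":0},
    {"hand":5,"x":0,"y":0,"z":-0.4,"wx":0,"wy":0,"wz":0},
    {"hand":5,"x":0,"y":0,"z":-0.4,"wx":0,"wy":0,"wz":0},
    {"hand":5,"x":0,"y":0,"z":-0.4,"wx":0,"wy":0,"wz":0},
    {"hand":5,"x":0,"y":0,"z":-0.4,"wx":0,"wy":0,"wz":0},
    {"hand":5,"x":0,"y":0,"z":-0.4,"wx":0,"wy":0,"wz":0},
    {"hand":5,"x":0,"y":0,"z":-0.4,"wx":0,"wy":0,"wz":0},
    {"hand":5,"x":0,"y":0,"z":-0.4,"wx":0,"wy":0,"wz":0},
    {"hand":5,"x":0,"y":0,"z":-0.4,"wx":0,"wy":0,"wz":0},
    {"hand":5,"x":0,"y":0,"z":0,"wx":0,"wy":0,"wz":0},
    {"hand":5,"x":0,"y":0,"z":0,"wx":0,"wy":0,"wz":0}
  ]
}}

```text
time_s: 7.35
position: [0.5265, 0.1067, 0.2562]
tcp_rot: [[0.93, 0.368, 0.0], [0.368, -0.93, 0.0], [0.0, 0.0, -1.0]]
force: [-0.1, 0.3, -1.9]
opening: 0.245
```

```bash
python3 - <<'E'
from rig import vision,bot
import cv2,numpy as np
c=vision.capture("scene");b=cv2.resize(c["image"][80:280,250:450],(600,600),interpolation=cv2.INTER_CUBIC);cv2.imwrite("pics/s2.png",b[:,:,::-1])
print(bot.read_state()["force"])
E
```

```text
[-0.22401789 -0.27164065 -0.76715372]
```

View pics/s2.png

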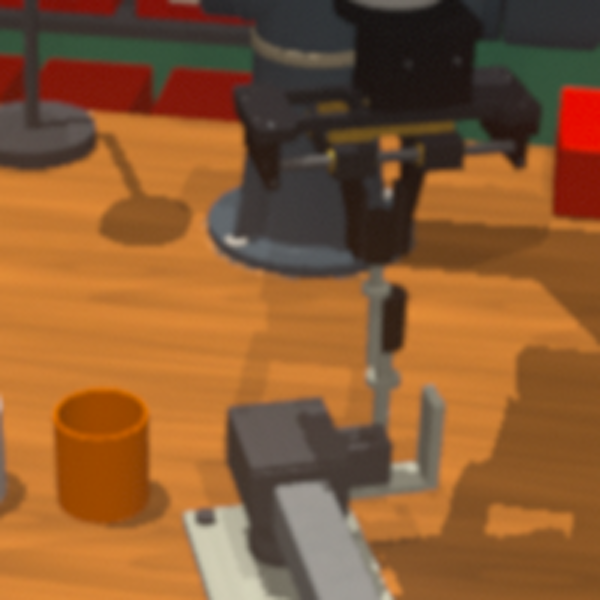

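The pin is out of the sleeve and held: the knob is in the fingers at (375,235) and the tip is near (380,365). The larger look-alike is still standing behind it. Now I'll carry the pin to the silver cup.

Request:
{"api": "move_arm", "payload": {
  "moves": [
    {"hand":5,"x":-0.3,"y":0.65,"z":0,"wx":0,"wy":0,"wz":0},
    {"hand":5,"x":-0.3,"y":0.65,"z":0,"wx":0,"wy":0,"wz":0},
    {"hand":5,"x":-0.3,"y":0.65,"z":0,"wx":0,"wy":0,"wz":0},
    {"hand":5,"x":-0.3,"y":0.65,"z":0,"wx":0,"wy":0,"wz":0},
    {"hand":5,"x":-0.3,"y":0.65,"z":0,"wx":0,"wy":0,"wz":0},
    {"hand":5,"x":-0.3,"y":0.65,"z":0,"wx":0,"wy":0,"wz":0},
    {"hand":5,"x":-0.3,"y":0.65,"z":0,"wx":0,"wy":0,"wz":0},
    {"hand":5,"x":-0.3,"y":0.65,"z":0,"wx":0,"wy":0,"wz":0},
    {"hand":5,"x":-0.3,"y":0.65,"z":0,"wx":0,"wy":0,"wz":0},
    {"hand":5,"x":-0.3,"y":0.65,"z":0,"wx":0,"wy":0,"wz":0},
    {"hand":5,"x":-0.3,"y":0.65,"z":0,"wx":0,"wy":0,"wz":0},
    {"hand":5,"x":-0.3,"y":0.65,"z":0,"wx":0,"wy":0,"wz":0},
    {"hand":5,"x":-0.3,"y":0.65,"z":0,"wx":0,"wy":0,"wz":0},
    {"hand":5,"x":-0.3,"y":0.65,"z":0,"wx":0,"wy":0,"wz":0},
    {"hand":5,"x":-0.3,"y":0.65,"z":0,"wx":0,"wy":0,"wz":0},
    {"hand":5,"x":-0.3,"y":0.65,"z":0,"wx":0,"wy":0,"wz":0},
    {"hand":5,"x":-0.3,"y":0.65,"z":0,"wx":0,"wy":0,"wz":0},
    {"hand":5,"x":-0.37,"y":0.64,"z":0,"wx":0,"wy":0,"wz":0},
    {"hand":5,"x":0,"y":0,"z":0,"wx":0,"wy":0,"wz":0},
    {"hand":5,"x":0,"y":0,"z":0,"wx":0,"wy":0,"wz":0}
  ]
}}

```text
time_s: 9.4
position: [0.5066, -0.2152, 0.2556]
tcp_rot: [[0.93, 0.367, -0.001], [0.367, -0.93, 0.001], [-0.0, -0.002, -1.0]]
force: [0.0, 0.4, -0.6]
opening: 0.243
```

Request:
{"api": "move_arm", "payload": {
  "moves": [
    {"hand":5,"x":0,"y":0,"z":0.5,"wx":0,"wy":0,"wz":0},
    {"hand":5,"x":0,"y":0,"z":0.5,"wx":0,"wy":0,"wz":0},
    {"hand":5,"x":0,"y":0,"z":0.5,"wx":0,"wy":0,"wz":0},
    {"hand":5,"x":0,"y":0,"z":0.5,"wx":0,"wy":0,"wz":0},
    {"hand":5,"x":0,"y":0,"z":0,"wx":0,"wy":0,"wz":0},
    {"hand":5,"x":0,"y":0,"z":0,"wx":0,"wy":0,"wz":0}
  ]
}}

```text
time_s: 10.0
position: [0.5068, -0.2151, 0.2054]
tcp_rot: [[0.93, 0.368, -0.001], [0.368, -0.93, 0.001], [-0.001, -0.001, -1.0]]
force: [-0.5, 0.5, -0.7]
opening: 0.245
```

```bash
python3 - <<'E'
from rig import vision,bot
import cv2,numpy as np
c=vision.capture("scene");b=cv2.resize(c["image"][100:300,150:350],(600,600),interpolation=cv2.INTER_CUBIC);cv2.imwrite("pics/s3.png",b[:,:,::-1])
E
```

```text
(no output)
```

View pics/s3.png

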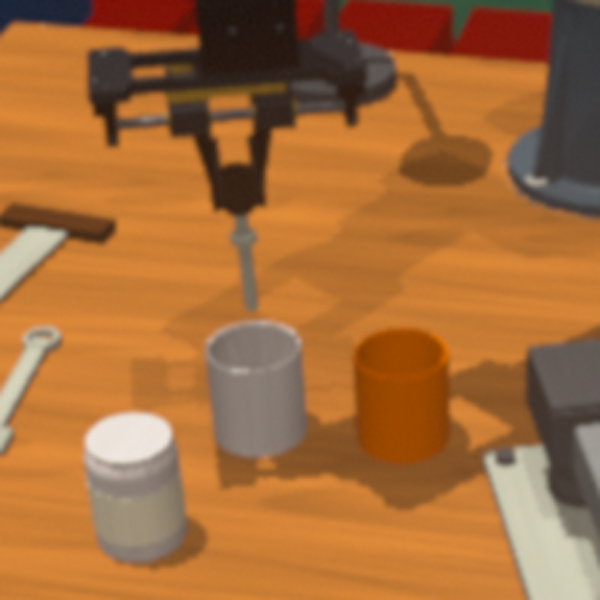

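The tip at (252,305) is directly above the cup mouth at (255,350), and the pin is near vertical. Lowering.

Request:
{"api": "move_arm", "payload": {
  "moves": [
    {"hand":5,"x":0,"y":0,"z":0.4,"wx":0,"wy":0,"wz":0},
    {"hand":5,"x":0,"y":0,"z":0.5,"wx":0,"wy":0,"wz":0},
    {"hand":5,"x":0,"y":0,"z":0.5,"wx":0,"wy":0,"wz":0},
    {"hand":5,"x":0,"y":0,"z":0.5,"wx":0,"wy":0,"wz":0},
    {"hand":5,"x":0,"y":0,"z":0.5,"wx":0,"wy":0,"wz":0},
    {"hand":5,"x":0,"y":0,"z":0.5,"wx":0,"wy":0,"wz":0},
    {"hand":5,"x":0,"y":0,"z":0.5,"wx":0,"wy":0,"wz":0},
    {"hand":5,"x":0,"y":0,"z":0.4,"wx":0,"wy":0,"wz":0},
    {"hand":5,"x":0,"y":0,"z":0.2,"wx":0,"wy":0,"wz":0},
    {"hand":5,"x":0,"y":0,"z":0.2,"wx":0,"wy":0,"wz":0},
    {"hand":5,"x":0,"y":0,"z":0.04,"wx":0,"wy":0,"wz":0},
    {"hand":5,"x":0,"y":0,"z":0,"wx":0,"wy":0,"wz":0},
    {"hand":5,"x":0,"y":0,"z":0,"wx":0,"wy":0,"wz":0},
    {"hand":5,"x":0,"y":0,"z":0,"wx":0,"wy":0,"wz":0}
  ]
}}

```text
time_s: 11.45
position: [0.5072, -0.2155, 0.1005]
tcp_rot: [[0.93, 0.368, 0.001], [0.368, -0.93, -0.001], [0.001, 0.001, -1.0]]
force: [-0.4, -0.2, -1.1]
opening: 0.24
```

```bash
python3 - <<'E'
from rig import vision,bot
import cv2,numpy as np
c=vision.capture("scene");b=cv2.resize(c["image"][100:300,150:350],(600,600),interpolation=cv2.INTER_CUBIC);cv2.imwrite("pics/s4.png",b[:,:,::-1])
E
```

```text
(no output)
```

View pics/s4.png

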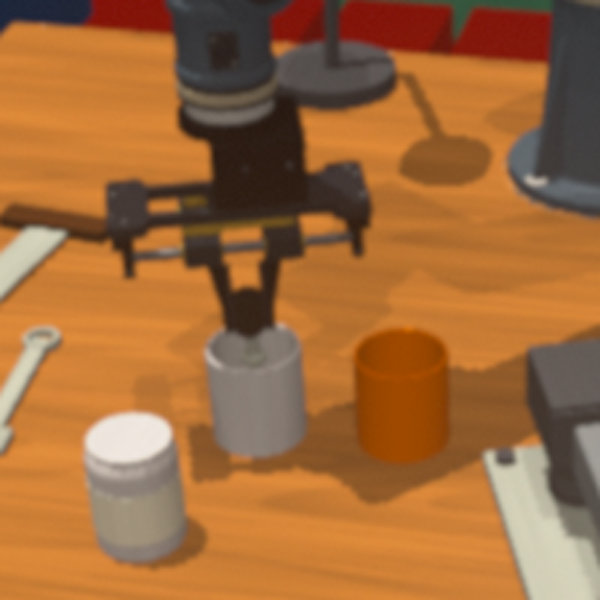

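The pin is inside the cup, with the collar at the mouth (255,350) and the cup upright. I'll lower the last few mm until contact.

Request:
{"api": "move_arm", "payload": {
  "moves": [
    {"hand":5,"x":0,"y":0,"z":0.06,"wx":0,"wy":0,"wz":0},
    {"hand":5,"x":0,"y":0,"z":0.04,"wx":0,"wy":0,"wz":0},
    {"hand":5,"x":0,"y":0,"z":0,"wx":0,"wy":0,"wz":0},
    {"hand":5,"x":0,"y":0,"z":0,"wx":0,"wy":0,"wz":0}
  ]
}}

```text
time_s: 11.9
position: [0.5069, -0.2153, 0.0975]
tcp_rot: [[0.93, 0.368, -0.0], [0.368, -0.93, 0.0], [-0.0, -0.0, -1.0]]
force: [0.5, -0.2, -1.4]
opening: 0.246
```

Request:
{"api": "move_arm", "payload": {
  "moves": [
    {"hand":5,"x":0,"y":0,"z":0.04,"wx":0,"wy":0,"wz":0},
    {"hand":5,"x":0,"y":0,"z":0.02,"wx":0,"wy":0,"wz":0},
    {"hand":5,"x":0,"y":0,"z":0,"wx":0,"wy":0,"wz":0},
    {"hand":5,"x":0,"y":0,"z":0,"wx":0,"wy":0,"wz":0}
  ]
}}

```text
time_s: 12.3
position: [0.5074, -0.2155, 0.0969]
tcp_rot: [[0.93, 0.368, 0.001], [0.368, -0.93, -0.001], [0.001, 0.001, -1.0]]
force: [-0.7, 1.0, 4.7]
opening: 0.246
```

There is contact with the floor at 4.7 N. Releasing.

Request:
{"api": "move_arm", "payload": {
  "moves": [
    {"hand":23,"x":0,"y":0,"z":0,"wx":0,"wy":0,"wz":0},
    {"hand":26,"x":0,"y":0,"z":0,"wx":0,"wy":0,"wz":0},
    {"hand":30,"x":0,"y":0,"z":0,"wx":0,"wy":0,"wz":0},
    {"hand":40,"x":0,"y":0,"z":0,"wx":0,"wy":0,"wz":0},
    {"hand":50,"x":0,"y":0,"z":0,"wx":0,"wy":0,"wz":0},
    {"hand":50,"x":0,"y":0,"z":0,"wx":0,"wy":0,"wz":0},
    {"hand":50,"x":0,"y":0,"z":-0.2,"wx":0,"wy":0,"wz":0},
    {"hand":50,"x":0,"y":0,"z":-0.4,"wx":0,"wy":0,"wz":0},
    {"hand":50,"x":0,"y":0,"z":-0.4,"wx":0,"wy":0,"wz":0},
    {"hand":50,"x":0,"y":0,"z":-0.5,"wx":0,"wy":0,"wz":0},
    {"hand":50,"x":0,"y":0,"z":-0.5,"wx":0,"wy":0,"wz":0},
    {"hand":50,"x":0,"y":0,"z":-0.5,"wx":0,"wy":0,"wz":0},
    {"hand":50,"x":0,"y":0,"z":-0.5,"wx":0,"wy":0,"wz":0},
    {"hand":50,"x":0,"y":0,"z":-0.5,"wx":0,"wy":0,"wz":0},
    {"hand":50,"x":0,"y":0,"z":-0.5,"wx":0,"wy":0,"wz":0},
    {"hand":50,"x":0,"y":0,"z":-0.5,"wx":0,"wy":0,"wz":0},
    {"hand":50,"x":0,"y":0,"z":0,"wx":0,"wy":0,"wz":0}
  ]
}}

```text
time_s: 14.0
position: [0.5081, -0.2161, 0.2107]
tcp_rot: [[0.93, 0.368, 0.003], [0.368, -0.93, -0.002], [0.002, 0.004, -1.0]]
force: [-1.1, -0.1, -0.0]
opening: 0.574
```

```bash
python3 - <<'E'
from rig import vision,bot
import cv2,numpy as np
c=vision.capture("scene");b=cv2.resize(c["image"][100:300,150:350],(600,600),interpolation=cv2.INTER_CUBIC);cv2.imwrite("pics/s5.png",b[:,:,::-1])
E
```

```text
(no output)
```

View pics/s5.png

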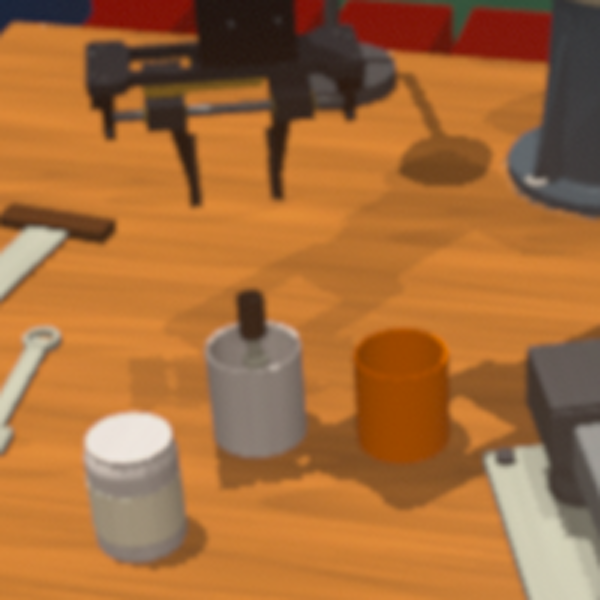

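The pin stands upright in the silver cup, knob at (250,315), and is released. Next is the latch tab.

Request:
{"api": "move_arm", "payload": {
  "moves": [
    {"hand":27,"x":0.27,"y":-0.68,"z":0,"wx":0,"wy":0,"wz":0},
    {"hand":27,"x":0.27,"y":-0.68,"z":0,"wx":0,"wy":0,"wz":0},
    {"hand":27,"x":0.27,"y":-0.68,"z":0,"wx":0,"wy":0,"wz":0},
    {"hand":27,"x":0.27,"y":-0.68,"z":0,"wx":0,"wy":0,"wz":0},
    {"hand":27,"x":0.27,"y":-0.68,"z":0,"wx":0,"wy":0,"wz":0},
    {"hand":27,"x":0.27,"y":-0.68,"z":0,"wx":0,"wy":0,"wz":0},
    {"hand":27,"x":0.27,"y":-0.68,"z":0,"wx":0,"wy":0,"wz":0},
    {"hand":27,"x":0.27,"y":-0.68,"z":0,"wx":0,"wy":0,"wz":0},
    {"hand":27,"x":0.27,"y":-0.68,"z":0,"wx":0,"wy":0,"wz":0},
    {"hand":27,"x":0.27,"y":-0.68,"z":0,"wx":0,"wy":0,"wz":0},
    {"hand":27,"x":0.27,"y":-0.68,"z":0,"wx":0,"wy":0,"wz":0},
    {"hand":27,"x":0.27,"y":-0.68,"z":0,"wx":0,"wy":0,"wz":0},
    {"hand":27,"x":0.27,"y":-0.68,"z":0,"wx":0,"wy":0,"wz":0},
    {"hand":27,"x":0.27,"y":-0.68,"z":0,"wx":0,"wy":0,"wz":0},
    {"hand":27,"x":0.27,"y":-0.68,"z":0,"wx":0,"wy":0,"wz":0},
    {"hand":27,"x":0.27,"y":-0.68,"z":0,"wx":0,"wy":0,"wz":0},
    {"hand":27,"x":0.27,"y":-0.68,"z":0,"wx":0,"wy":0,"wz":0},
    {"hand":27,"x":0.27,"y":-0.68,"z":0,"wx":0,"wy":0,"wz":0},
    {"hand":27,"x":0.27,"y":-0.68,"z":0,"wx":0,"wy":0,"wz":0},
    {"hand":27,"x":0.27,"y":-0.68,"z":0,"wx":0,"wy":0,"wz":0}
  ]
}}

```text
time_s: 16.05
position: [0.5053, 0.1527, 0.2078]
tcp_rot: [[0.929, 0.369, -0.003], [0.369, -0.929, 0.0], [-0.002, -0.001, -1.0]]
force: [0.0, -1.0, -0.8]
opening: 0.313
```

Request:
{"api": "move_arm", "payload": {
  "moves": [
    {"hand":27,"x":0,"y":0,"z":0.5,"wx":0,"wy":0,"wz":0},
    {"hand":27,"x":0,"y":0,"z":0.5,"wx":0,"wy":0,"wz":0},
    {"hand":27,"x":0,"y":0,"z":0.5,"wx":0,"wy":0,"wz":0},
    {"hand":27,"x":0,"y":0,"z":0.5,"wx":0,"wy":0,"wz":0},
    {"hand":27,"x":0,"y":0,"z":0.4,"wx":0,"wy":0,"wz":0},
    {"hand":27,"x":0,"y":0,"z":0,"wx":0,"wy":0,"wz":0},
    {"hand":27,"x":0,"y":0,"z":0,"wx":0,"wy":0,"wz":0},
    {"hand":27,"x":0,"y":0,"z":0,"wx":0,"wy":0,"wz":0}
  ]
}}

```text
time_s: 16.85
position: [0.5075, 0.1508, 0.149]
tcp_rot: [[0.93, 0.368, 0.001], [0.368, -0.93, 0.0], [0.001, 0.0, -1.0]]
force: [0.7, -0.3, -0.2]
opening: 0.315
```

```bash
python3 - <<'E'
from rig import vision,bot
import cv2,numpy as np
c=vision.capture("scene");b=cv2.resize(c["image"][130:270,310:450],(600,600),interpolation=cv2.INTER_CUBIC);cv2.imwrite("pics/s6.png",b[:,:,::-1])
E
```

```text
(no output)
```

View pics/s6.png

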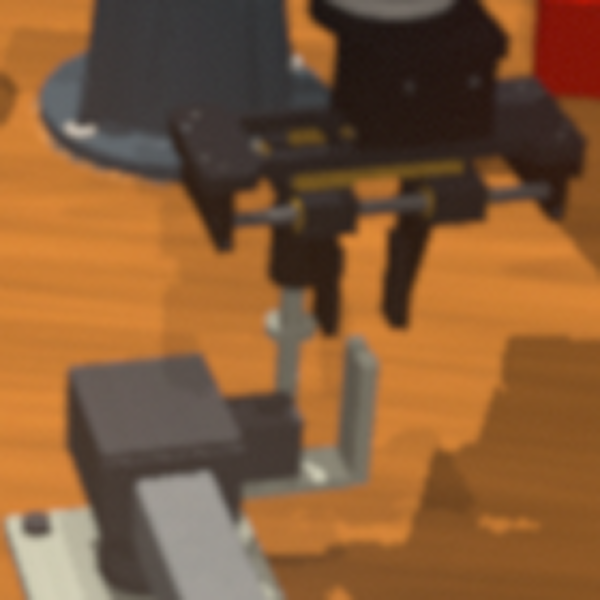

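The tab top at (360,345) is centred between the fingertips at (328,330) and (397,325). The look-alike pin stands well behind. I'll descend and pinch.

Request:
{"api": "move_arm", "payload": {
  "moves": [
    {"hand":27,"x":0.06,"y":0,"z":0.3,"wx":0,"wy":0,"wz":0},
    {"hand":27,"x":0,"y":0,"z":0.3,"wx":0,"wy":0,"wz":0},
    {"hand":27,"x":0,"y":0,"z":0.3,"wx":0,"wy":0,"wz":0},
    {"hand":27,"x":0,"y":0,"z":0.3,"wx":0,"wy":0,"wz":0},
    {"hand":27,"x":0,"y":0,"z":0.3,"wx":0,"wy":0,"wz":0},
    {"hand":27,"x":0,"y":0,"z":0.3,"wx":0,"wy":0,"wz":0},
    {"hand":27,"x":0,"y":0,"z":0,"wx":0,"wy":0,"wz":0},
    {"hand":27,"x":0,"y":0,"z":0,"wx":0,"wy":0,"wz":0},
    {"hand":27,"x":0,"y":0,"z":0,"wx":0,"wy":0,"wz":0}
  ]
}}

```text
time_s: 17.8
position: [0.509, 0.1511, 0.1038]
tcp_rot: [[0.93, 0.368, 0.001], [0.368, -0.93, 0.0], [0.001, 0.0, -1.0]]
force: [-0.2, 0.4, 0.4]
opening: 0.307
```

Request:
{"api": "move_arm", "payload": {
  "moves": [
    {"hand":0,"x":0,"y":0,"z":0,"wx":0,"wy":0,"wz":0},
    {"hand":0,"x":0,"y":0,"z":0,"wx":0,"wy":0,"wz":0},
    {"hand":0,"x":0,"y":0,"z":0,"wx":0,"wy":0,"wz":0},
    {"hand":0,"x":0,"y":0,"z":0,"wx":0,"wy":0,"wz":0},
    {"hand":0,"x":0,"y":0,"z":0,"wx":0,"wy":0,"wz":0},
    {"hand":0,"x":0,"y":0,"z":0,"wx":0,"wy":0,"wz":0}
  ]
}}

```text
time_s: 18.4
position: [0.5081, 0.1529, 0.1038]
tcp_rot: [[0.93, 0.367, -0.001], [0.367, -0.93, 0.003], [0.001, -0.003, -1.0]]
force: [-1.1, 6.8, 1.3]
opening: 0.114
```

The tab is gripped (9.9 mm opening). Now pulling the latch outward along tool -y.

Request:
{"api": "move_arm", "payload": {
  "moves": [
    {"hand":0,"x":0,"y":-0.1,"z":0,"wx":0,"wy":0,"wz":0},
    {"hand":0,"x":0,"y":-0.2,"z":0,"wx":0,"wy":0,"wz":0},
    {"hand":0,"x":0,"y":-0.2,"z":0,"wx":0,"wy":0,"wz":0},
    {"hand":0,"x":0,"y":-0.2,"z":0,"wx":0,"wy":0,"wz":0},
    {"hand":0,"x":0,"y":-0.2,"z":0,"wx":0,"wy":0,"wz":0},
    {"hand":0,"x":0,"y":0,"z":0,"wx":0,"wy":0,"wz":0},
    {"hand":0,"x":0,"y":0,"z":0,"wx":0,"wy":0,"wz":0},
    {"hand":0,"x":0,"y":0,"z":0,"wx":0,"wy":0,"wz":0}
  ]
}}

```text
time_s: 19.2
position: [0.5013, 0.1704, 0.1038]
tcp_rot: [[0.929, 0.369, 0.001], [0.369, -0.929, -0.003], [0.0, 0.003, -1.0]]
force: [1.2, -7.7, 0.5]
opening: 0.113
```

```bash
python3 - <<'E'
from rig import vision,bot
import cv2,numpy as np
c=vision.capture("scene");b=cv2.resize(c["image"][130:270,310:450],(600,600),interpolation=cv2.INTER_CUBIC);cv2.imwrite("pics/s7.png",b[:,:,::-1])
print(bot.read_state()["force"])
E
```

```text
[ 2.28069339 -7.54204705  0.2226194 ]
```

View pics/s7.png

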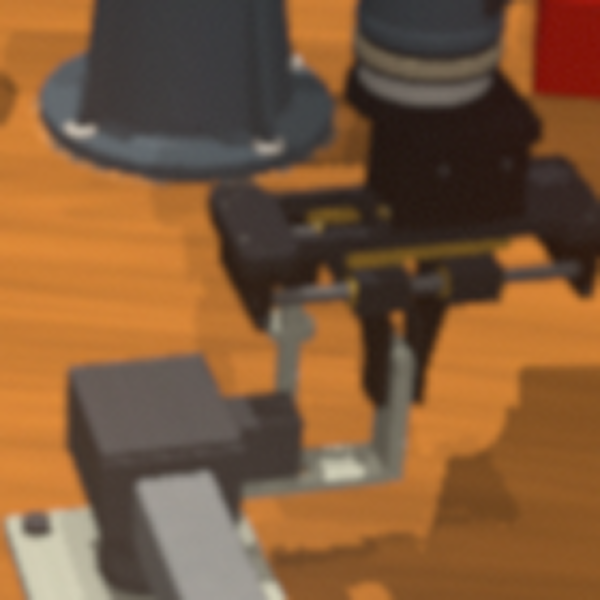

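The tab has moved about 19 mm with roughly 8 N of pull, which fits the spring rate, and the tongue is still seated. I'll add a little margin, then start the arc about the hinge.

Request:
{"api": "move_arm", "payload": {
  "moves": [
    {"hand":0,"x":0,"y":-0.08,"z":0,"wx":0,"wy":0,"wz":0},
    {"hand":0,"x":0,"y":0,"z":0,"wx":0,"wy":0,"wz":0},
    {"hand":0,"x":0,"y":0,"z":0,"wx":0,"wy":0,"wz":0},
    {"hand":0,"x":0.017,"y":0,"z":-0.177,"wx":0,"wy":-1.15,"wz":0},
    {"hand":0,"x":0.017,"y":0,"z":-0.177,"wx":0,"wy":-1.15,"wz":0},
    {"hand":0,"x":0.017,"y":0,"z":-0.177,"wx":0,"wy":-1.15,"wz":0},
    {"hand":0,"x":0.017,"y":0,"z":-0.177,"wx":0,"wy":-1.15,"wz":0},
    {"hand":0,"x":0,"y":0,"z":0,"wx":0,"wy":0,"wz":0}
  ]
}}

```text
time_s: 20.05
position: [0.5026, 0.1726, 0.121]
tcp_rot: [[0.926, 0.369, -0.074], [0.368, -0.929, -0.033], [-0.081, 0.004, -0.997]]
force: [1.4, -7.8, -4.4]
opening: 0.116
```

```bash
python3 - <<'E'
from rig import vision,bot
import cv2,numpy as np
c=vision.capture("scene");b=cv2.resize(c["image"][130:270,310:450],(600,600),interpolation=cv2.INTER_CUBIC);cv2.imwrite("pics/s8.png",b[:,:,::-1])
print(bot.read_state()["force"])
E
```

```text
[ 1.20413365 -7.91147268 -4.04821219]
```

View pics/s8.png

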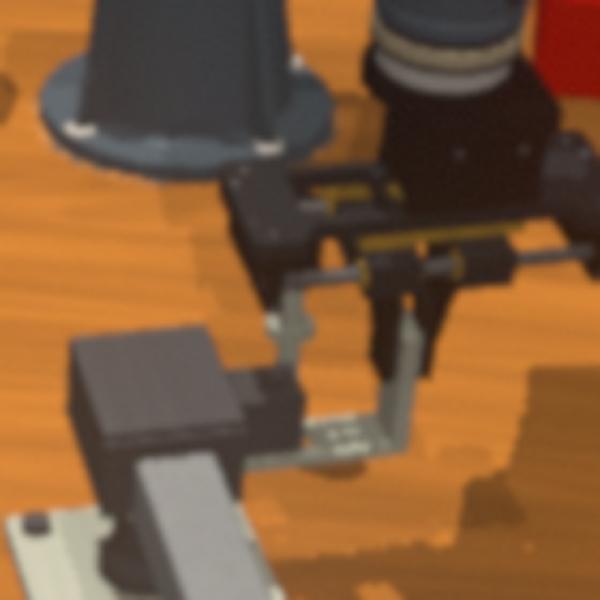

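The coupler rose (its top edge went from y 355 to 330), the latch is still out and the lift force is about 4 N, as expected. Continuing the arc.

Request:
{"api": "move_arm", "payload": {
  "moves": [
    {"hand":0,"x":0.017,"y":0,"z":-0.177,"wx":0,"wy":-1.15,"wz":0},
    {"hand":0,"x":0.017,"y":0,"z":-0.177,"wx":0,"wy":-1.15,"wz":0},
    {"hand":0,"x":0.017,"y":0,"z":-0.177,"wx":0,"wy":-1.15,"wz":0},
    {"hand":0,"x":0.017,"y":0,"z":-0.177,"wx":0,"wy":-1.15,"wz":0},
    {"hand":0,"x":0.017,"y":0,"z":-0.177,"wx":0,"wy":-1.15,"wz":0},
    {"hand":0,"x":0.017,"y":0,"z":-0.177,"wx":0,"wy":-1.15,"wz":0},
    {"hand":0,"x":0,"y":0,"z":0,"wx":0,"wy":0,"wz":0}
  ]
}}

```text
time_s: 20.8
position: [0.5082, 0.1745, 0.1469]
tcp_rot: [[0.911, 0.369, -0.185], [0.361, -0.929, -0.078], [-0.201, 0.005, -0.98]]
force: [1.6, -7.7, -3.1]
opening: 0.111
```

Request:
{"api": "move_arm", "payload": {
  "moves": [
    {"hand":0,"x":0.017,"y":0,"z":-0.177,"wx":0,"wy":-1.15,"wz":0},
    {"hand":0,"x":0.017,"y":0,"z":-0.177,"wx":0,"wy":-1.15,"wz":0},
    {"hand":0,"x":0.017,"y":0,"z":-0.177,"wx":0,"wy":-1.15,"wz":0},
    {"hand":0,"x":0.017,"y":0,"z":-0.177,"wx":0,"wy":-1.15,"wz":0},
    {"hand":0,"x":0.017,"y":0,"z":-0.177,"wx":0,"wy":-1.15,"wz":0},
    {"hand":0,"x":0.017,"y":0,"z":-0.177,"wx":0,"wy":-1.15,"wz":0},
    {"hand":0,"x":0,"y":0,"z":0,"wx":0,"wy":0,"wz":0},
    {"hand":0,"x":0,"y":0,"z":0,"wx":0,"wy":0,"wz":0},
    {"hand":0,"x":0,"y":0,"z":0,"wx":0,"wy":0,"wz":0},
    {"hand":0,"x":0,"y":0,"z":0,"wx":0,"wy":0,"wz":0},
    {"hand":0,"x":0,"y":0,"z":0,"wx":0,"wy":0,"wz":0}
  ]
}}

```text
time_s: 21.9
position: [0.5164, 0.1775, 0.1717]
tcp_rot: [[0.882, 0.369, -0.292], [0.348, -0.93, -0.121], [-0.317, 0.005, -0.949]]
force: [1.9, -7.9, -2.5]
opening: 0.107
```

```bash
python3 - <<'E'
from rig import vision,bot
from h import *
c=vision.capture("scene");t=vision.capture("top")
cv2.imwrite("pics/s9.png",cv2.resize(c["image"][90:310,150:450],(800,587),interpolation=cv2.INTER_CUBIC)[:,:,::-1])
s=bot.read_state();print(s["force"],s["position"],s["opening"])
# highest points of the tongue/coupler from depth: coupler top in fixture frame
P=pts(t);ok=t["z_map"]>0
yaw=np.radians(21.62);X=np.array([np.cos(yaw),np.sin(yaw)]);Y=np.array([-X[1],X[0]]);ball=np.array([.6566,.0909])-.115*X
d=P[...,:2]-ball;fx=d@X;fy=d@Y
m=ok&(abs(fy)<.015)&(fx>-.03)&(fx<.2)&(P[...,2]>.09)&(P[...,2]<.3)
for a in(-.02,0,.02,.06,.1,.14):
    k=m&(abs(fx-a)<.008)
    if k.any(): print(a,np.median(P[k][:,2]).round(4),k.sum())
k=m&(fx>.05)&(fx<.18);print(np.polyfit(fx[k],P[k][:,2],1))
E
```

```text
[ 2.50854179 -8.27263826 -2.62005223] [0.51634408 0.17752403 0.17163844] 0.11270910443051185
-0.02 0.1805 94
0 0.1945 75
0.02 0.1882 70
0.06 0.1754 56
0.1 0.1456 63
0.14 0.132 61
[-0.41857272  0.1908182 ]
```

View pics/s9.png

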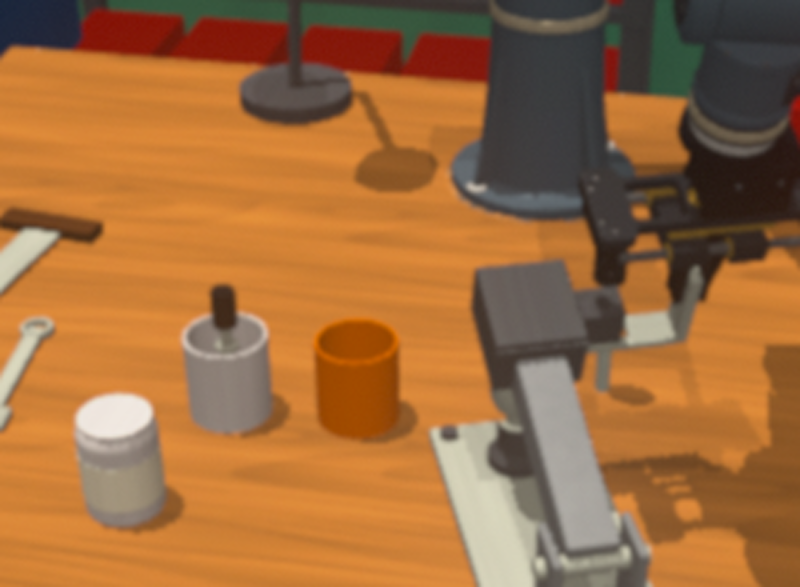

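The coupler's top now measures about 0.19 m by depth (0.121 m when seated), so the coupler point is near 0.155 m. The gripper is still pinching the tab, and the pin stands in the upright silver cup at (225,330). The clock is at about 22 s. Handing in.

```bash
python3 - <<'E'
from rig import order
print(order.hand_in())
E
```

```text
the job is handed in; nothing more can be done
None
```

The job is handed in at about 22 s of the 61 s allowed; the interface reports no verdict.

**What I did:**
- I drew the smaller pin out of the sleeve, stood it tip down in the silver cup and let go. It stayed upright.
- I pinched the latch tab and pulled it about 19–21 mm with the tongue still seated. The roughly 8 N of pull matches the spring figures.
- I then swung the tongue up about 18.5° around its hinge and am still holding it.

**Last checks:**
- **Tongue:** the coupler's top is about 70 mm above its seated height by depth, so the coupler point is near 0.155 m. The depth readings along the sloped tongue scatter by several mm. The tool's own rise of 68 mm agrees with this.
- **Grip:** the opening is 9.8 mm on the 10 mm tab, with about 8–9 N of load on the tool, so the tab is still held.
- **Pin and cup:** the pin stands in the upright silver cup, which is well away from the arm.
- **Bystanders:** the arm never came near the tape, can or wrench. In the last picture the can and wrench look unmoved; the tape was outside that crop. I did not re-measure any of their positions.

One disagreement came up: when the fingers closed on the tab they shifted about 2 mm outward with about 7 N. The tab was therefore roughly 2 mm further out than I measured. I counted the pull from the gripped position, so this did not affect it.

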